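# Register a gauge manifold in the drilling nest and clamp it

### The job

Lay the aluminium gauge manifold flat in the nest, brass ports up and copper end towards the end stop, and push it snug against both the rear fence and the tip of the stop rod, pushing lightly because the rod is held only by friction and must stay at its setting. Once it sits against both, swing the red-handled clamp fully down onto it. Leave everything else on the bench where it is.

Things in the scene. Friction and masses are not known exactly. Their poses are not given: they have to be found in the camera images.
- manifold: gauge manifold: aluminium bar 40 (x) x 140 (y) x 24 (z) mm, about 0.36 kg, loose on the bench, with two brass ports (18 mm diameter, 11 mm tall) on its top at y = -48 and y = +44 mm; its last 18 mm at the +y end is copper coloured. Origin: centre of its underside; z up
- band_end (a point): centre of the manifold's copper end face (70 mm along +y and 12 mm up from the manifold's origin); same axes as the manifold
- nest: drilling nest fixed on the bench: dark steel plate 12 mm thick, x from -90 to +100 mm, y from -145 to +145 mm. Origin: on the bench under the plate's middle. An aluminium rear fence 20 mm high above the plate runs along y from y = -140 to +110 mm, its stop face at x = +35 mm facing -x, its back at x = +47 mm. A manifold against the fence has its centre line at x = +15 mm
- stop_block (a point): end stop: middle of the -y face of a yellow block (40 x 24 x 30 mm) on the nest's plate, 12 mm above the plate, nest x = +15, y = +115 mm. From this point a steel rod (orange tip 18 mm diameter) stands out towards nest -y by 10 to 40 mm, set differently each time and not reported: find its tip by touch or sight. The rod slips back at about 30 N; sliding the manifold takes 2 to 6 N
- clamp (a joint): angle of the swing clamp on the nest, rad: 0 = fully down with its rubber pad on the manifold's top, about 1.5 = arm standing up; friction holds it at any angle; swinging it takes 2 to 3 N at the handle
- clamp_hinge (a point): centre of the clamp's hinge pin, on the nest at x = +85, y = +20 mm, 50 mm above the bench; the pin lies along the nest's y. The clamp's blue cheeks are 26 mm deep and 50 mm tall; arm 14 mm wide (y), 10 mm thick; down, it reaches 120 mm towards the nest's -x with its rubber pad 70 mm from the pin
- clamp_tip (a point): point on the axis of the clamp arm, in its red handle, 105 mm from the hinge pin; handle 20 mm wide (y), 14 mm thick, from 80 to 120 mm from the pin
- gauge: bystander: round copper pressure gauge lying on its back, 68 mm diameter, 30 mm tall, brass stem to -x; origin under the dial's centre
- tee: bystander: brass tee fitting 80 x 62 x 30 mm lying flat; origin under the crossing
- mandrel: bystander: polished steel mandrel along y, 196 mm long, 28 mm square ends; origin under its middle
- case: bystander: gray nylon case 120 x 180 x 55 mm; origin under its centre
- can: bystander: can, 66 mm diameter, 100 mm tall; origin under its centre
- screwdriver: bystander: screwdriver 190 mm long lying along its x axis
- tray: bystander: red open tray 110 x 160 x 40 mm; origin under its centre
Mind the look-alikes: they are no part of the job. What is shaped like the manifold but purple is not meant.

How it is judged:
By the outcome, as a careful person would: the job done as asked, in the order asked, and still so for the second after the job is handed in, with the robot touching nothing.
It also fails if it takes over 72 s, if anything falls off the work surface, if the arm or the gripper's body presses on something with over 40 N, if the wrist force passes 120 N, or if a joint passes its speed limit or range.

### The arm

A 6-joint arm with a two-finger parallel gripper is mounted at the origin on the work surface. World frame = base frame: x ahead of the robot, y to its left, z up, the work surface at z = 0. Lengths are in m, angles in degrees, forces in N, time in s.
With the tool pointing down it reaches from about 0.325 to 0.925 m from the base axis. Payload 3.1 kg.
Tool frame: the origin (TCP) lies on the mounting face of the last link; the fingertips stand 173 mm ahead of it and the grasp point (between the pads) lies 155 mm ahead of it; z points along the fingers, y is the line along which they close (so a half turn about z gives the same grasp; the last joint's range is limited). The gripper opens to 85 mm and grips with 20 to 120 N. Pads are 22 mm wide; open, the fingers measure 114 mm over their backs; the gripper's body (76 mm by 85 mm) begins 54 mm behind the grasp point. The pads swing forward as they close: fully open they stand 13 mm farther back than shut.
Start: joints at [-6.429, 12.427, 92.441, -0, 75.132, -6.429], TCP at [0.625, 0, 0.405] pointing down, gripper open.
Joint ranges: [-157.48, 157.48], [-44.54, 120.13], [17.64, 146.25], [-64.5, 244.5], [7.68, 150.69], [-147.95, 147.95]. Speed limits (degrees/s): [159.86, 159.86, 180, 180, 180, 180].

### API

Orientations are given as [roll, pitch, yaw] about the fixed x, y, z axes, in that order (R = Rz(yaw) Ry(pitch) Rx(roll)).
In Python, from rig import robot, capture, camera_params gives the robot as it stands.
- The arm moves only by the tool servo_tool, never from a script. Its argument "increments" is a list of rows, each an object of numbers: "claw": the finger opening in mm, from 0 to 85.4; "x", "y", "z": the shift along the tool's x, y, z in mm; "spin": the turn about the tool's z in rad. A call has 1 to 10 rows; each row shifts and turns the commanded pose from where the row before left it, along the tool's axes as they then stand; what a row does not reach is not made up. A row lasts 1/8 s, in which the tool goes at most 62.5 mm and 10.7 degrees, less where a joint would pass 70% of its speed; a pose out of reach is approached as far as the arm can. A call is refused whole if a number of a shift passes 62.5 or a number of a turn 0.188, either way. A call with a gripper value outside its range is refused whole. The fingers move at their own pace and stop on an object; "force" is the grip in N (left out, the last holds). Time passes only in rows, so rows that do not move let the fingers close. It gives the time, the measured TCP pose, the force, the opening and the grip force at its end, in the units of the state.
- robot.observe(): the state, without advancing time (a new reading comes with each control period).
- capture(name): name is "scene" or "side" or "wrist"; returns the picture (384x512x3 uint8, red, green, blue); there is no depth.
- camera_params(name): a dict with "mtx" (3x3 intrinsics, pixels), "xyz" and "orientation" of the camera in the world; the wrist camera has in their place "tool_from_camera" (4x4, takes a point from camera to tool coordinates, whose origin is the TCP and whose axes are the flange's). Camera axes: x right, y down, z forward; pixel columns grow to the right and rows downward; lengths in m; the calibration is good to about 2 mm. A picture is of the moment at which its call begins: read the wrist's pose just before it. camera_params takes no time and is no camera call.
- robot.job_done(): hands the job in; it is judged then, once.
The state is a dict: "t": time; "joint_pos": joint angles; "joint_velocities": joint speeds; "joint_efforts": joint torques, N m; "eef_pos": TCP position; "ee_rot": TCP orientation; "wrist_force": force on the tool from outside, world axes, zero at the start; "moment": the same for the moment, N m; "grip_width": opening from 0.0 (shut) to 1.0 (fully open); "grip_force": force on a finger pad.
Only numpy, scipy, OpenCV 4.12 (cv2) and the standard library are available. Lean on these libraries where they do the work, as an engineer would, in place of code of your own. Each camera call takes 0.05 s, during which the arm holds its last target. There are 200 camera calls.

## Working session

There is one attempt and no reset: what is moved stays moved. The work goes in short steps, Python scripts to look and compute and a tool call to move; the robot and the scene stay as the last step left them, time stands still between calls to the robot, and variables do not carry over. Pictures are saved under pics/ and viewed, at most 10 in all, crops included, and the job is handed in when it is done.

Besides the shell and the picture viewer there is one more tool, called after "Call:" by a JSON object that holds its "name" and its "arguments", one argument or row to a line. servo_tool: Moves the arm, as the interface text tells. Its arguments: {"type":"object","properties":{"increments":{"type":"array","items":{"type":"object","properties":{"claw":{"type":"number"},"x":{"type":"number"},"y":{"type":"number"},"z":{"type":"number"},"spin":{"type":"number"}}}},"force":{"type":"number"}},"required":["increments"]}

```bash
mkdir -p pics; ls
python3 - <<'E'
from rig import robot,capture,camera_params
import cv2,numpy as np
print(robot.observe())
for n in ("scene","side","wrist"):
    p=capture(n); cv2.imwrite(f"pics/{n}0.png",cv2.resize(p[:,:,::-1],(800,600),interpolation=cv2.INTER_CUBIC)); print(n,camera_params(n))
E
```

```text
pics
{'t': 0.0, 'joint_pos': array([-6.42732442e+00,  1.24768773e+01,  9.25298398e+01, -2.27225400e-03,
        7.51311734e+01, -6.42773584e+00]), 'joint_velocities': array([ 0.0715591 ,  0.04284793, -0.03516725,  0.09415645, -0.11713368,
        0.01143197]), 'joint_efforts': array([-2.90135131e-04, -3.96841800e+01, -3.03850436e+01, -2.80225659e-04,
        9.87685227e-03,  9.68610237e-06]), 'eef_pos': array([6.24593055e-01, 7.67313813e-05, 4.03354061e-01]), 'ee_rot': array([-1.79862731e+02, -1.32558625e-02,  9.00009813e+01]), 'wrist_force': array([ 0.05013553, -0.80885714, -0.20469742]), 'moment': array([-0.00381993, -0.00881534, -0.00053175]), 'grip_force': 0.0, 'grip_width': 1.0013120279300447}
scene {'mtx': array([[357.9193363 ,   0.        , 259.96976595],
       [  0.        , 357.9193363 , 188.46191764],
       [  0.        ,   0.        ,   1.        ]]), 'xyz': array([ 1.20637265, -0.03571103,  0.90724902]), 'orientation': array([-1.41998094e+02,  8.22059232e-02,  8.68245386e+01])}
side {'mtx': array([[392.53648944,   0.        , 250.51225738],
       [  0.        , 392.53648944, 191.61619285],
       [  0.        ,   0.        ,   1.        ]]), 'xyz': array([ 0.35035822, -1.00624626,  0.62994003]), 'orientation': array([-118.35794885,   -1.41018738,   -9.68407397])}
wrist {'mtx': array([[283.58129264,   0.        , 251.51239494],
       [  0.        , 283.58129264, 190.24301521],
       [  0.        ,   0.        ,   1.        ]]), 'tool_from_camera': array([[ 8.57472069e-04, -9.56436654e-01, -2.91938679e-01,
         7.30739923e-02],
       [ 9.99999624e-01,  8.57527278e-04,  1.27770758e-04,
        -1.18126502e-03],
       [ 1.28140745e-04, -2.91938679e-01,  9.56437029e-01,
         3.13154830e-02],
       [ 0.00000000e+00,  0.00000000e+00,  0.00000000e+00,
         1.00000000e+00]])}
```

View pics/scene0.png

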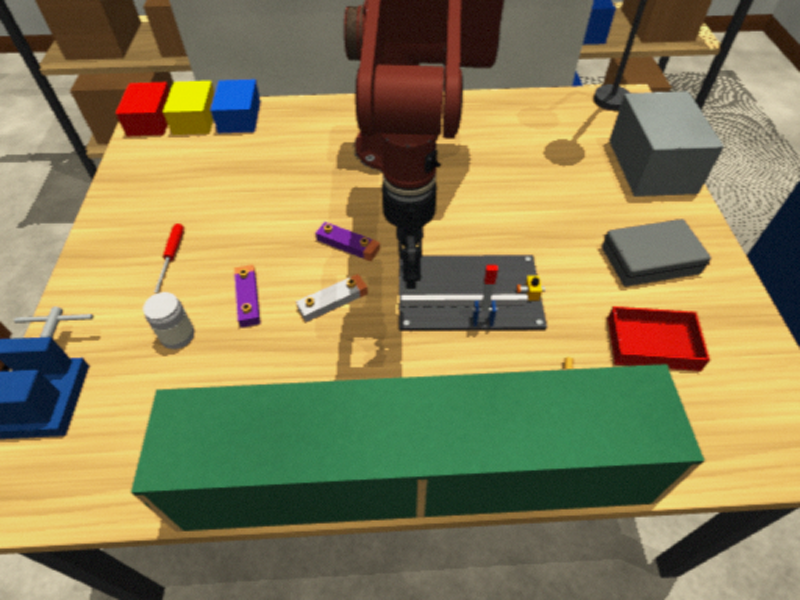

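View pics/wrist0.png

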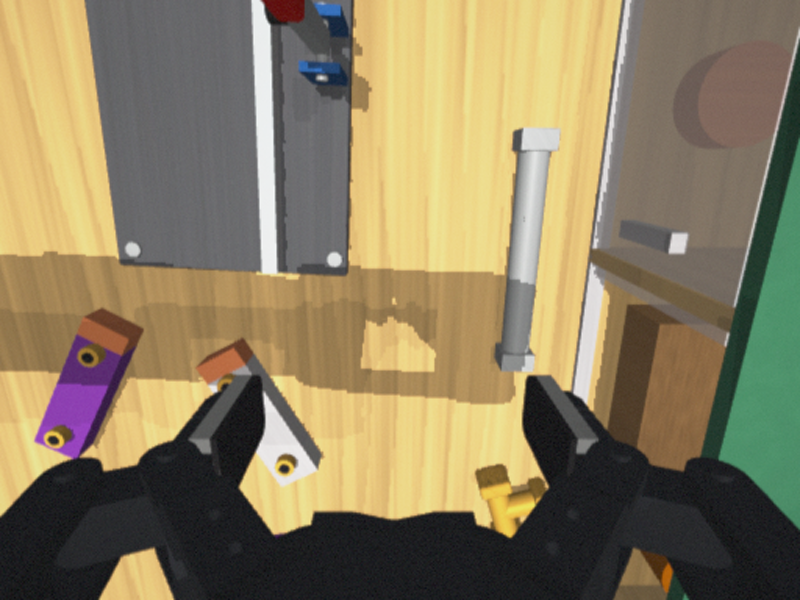

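The scene shows the aluminium manifold at (333,298), with its copper end to the right. The nest spans (400–545, 256–328), the clamp is up at (490,275) and the yellow stop is at (535,288). In the wrist view the manifold's copper end is at (222,360) and its far port at (287,466).

```bash
cat > h.py <<'E'
from rig import robot,capture,camera_params
import cv2,numpy as np
from scipy.spatial.transform import Rotation as R
def T(xyz,rpy):
    M=np.eye(4);M[:3,:3]=R.from_euler('xyz',rpy,degrees=True).as_matrix();M[:3,3]=xyz;return M
def cam(n,s=None):
    p=camera_params(n)
    if n=='wrist':
        s=s or robot.observe(); return p['mtx'],T(s['eef_pos'],s['ee_rot'])@p['tool_from_camera']
    return p['mtx'],T(p['xyz'],p['orientation'])
def back(n,uv,z,sc=1.5625,off=(0,0),s=None):
    K,M=cam(n,s); uv=np.array(uv,float)/sc+np.array(off)
    d=M[:3,:3]@np.linalg.solve(K,[uv[0],uv[1],1]); o=M[:3,3]
    return o+d*(z-o[2])/d[2]
def proj(n,P,s=None):
    K,M=cam(n,s); q=np.linalg.inv(M)@np.append(P,1); q=K@q[:3]; return q[:2]/q[2]
E
python3 - <<'E'
from h import *
np.set_printoptions(precision=4,suppress=True)
print('manifold')
for n,uv,z in [('wrist',(228,384),.035),('wrist',(287,466),.035),('scene',(310,300),.035),('scene',(350,284),.035),('wrist',(197,362),.024),('wrist',(239,340),.024)]: print(n,uv,back(n,uv,z)[:2])
print('nest')
for n,uv,z in [('wrist',(120,263),.012),('wrist',(347,275),.012),('wrist',(88,0),.012),('wrist',(352,0),.012),('scene',(400,328),.012),('scene',(546,328),.012),('scene',(403,256),.012),('scene',(533,256),.012)]: print(n,uv,back(n,uv,z)[:2])
print('fence top'); 
for uv in [(261,272),(277,272),(252,0),(271,0)]: print(back('wrist',uv,.032)[:2])
E
```

```text
manifold
wrist (228, 384) [ 0.4832 -0.1068]
wrist (287, 466) [ 0.5275 -0.1889]
scene (310, 300) [ 0.5289 -0.1887]
scene (350, 284) [ 0.4928 -0.1105]
wrist (197, 362) [ 0.4542 -0.0916]
wrist (239, 340) [ 0.4924 -0.0712]
nest
wrist (120, 263) [ 0.3958 -0.0073]
wrist (347, 275) [ 0.5843 -0.0173]
wrist (88, 0) [0.4071 0.1825]
wrist (352, 0) [0.5937 0.1826]
scene (400, 328) [ 0.5896 -0.0148]
scene (546, 328) [0.6056 0.2679]
scene (403, 256) [0.4028 0.0007]
scene (533, 256) [0.4186 0.2792]
fence top
[ 0.5186 -0.01  ]
[ 0.5313 -0.0099]
[0.5287 0.1765]
[0.5413 0.1765]
```

Run:
```python
import cv2
p=cv2.imread('pics/scene0.png')[200:400,260:580]
cv2.imwrite('pics/crop1.png',cv2.resize(p,(800,500),interpolation=cv2.INTER_CUBIC))
```

```text
(no output)
```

View pics/crop1.png

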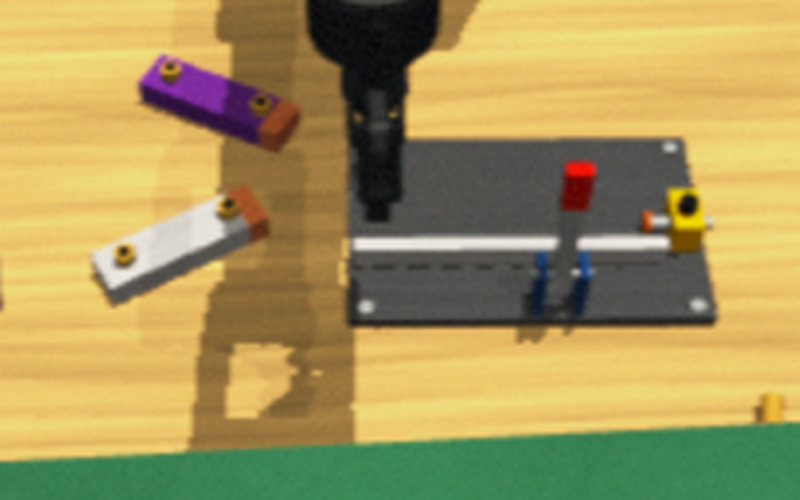

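The crop shows the rod's orange tip at crop (648,222), with the clamp up at nest y of about +20. The nest yaw comes out near -3.2° and the manifold yaw near +25°. I'll move above the manifold and look closer.

Call:
{"name": "servo_tool", "arguments": {
  "increments": [
    {"x": -29.6, "y": -23, "z": 20, "claw": 62},
    {"x": -29.6, "y": -23, "z": 20},
    {"x": -29.6, "y": -23, "z": 20},
    {"x": -29.6, "y": -23, "z": 20},
    {"x": -29.6, "y": -23, "z": 20},
    {"spin": -0.145},
    {"spin": -0.145},
    {"spin": -0.145},
    {}
  ]
}}

```text
schema error: expected keys claw, x, y, z, spin
```

Run:
```python
from h import *
s=robot.observe(); print(s['t'],s['eef_pos'],s['ee_rot'],s['wrist_force'],s['grip_width'])
cv2.imwrite('pics/w1.png',cv2.resize(capture('wrist')[:,:,::-1],(800,600),interpolation=cv2.INTER_CUBIC))
```

```text
0.15 [6.24693044e-01 7.43913682e-05 4.03670624e-01] [-1.79896167e+02 -1.17447888e-02  9.00013652e+01] [0.49686202 0.18615859 0.64857428] 1.0058421541638145
```

View pics/w1.png

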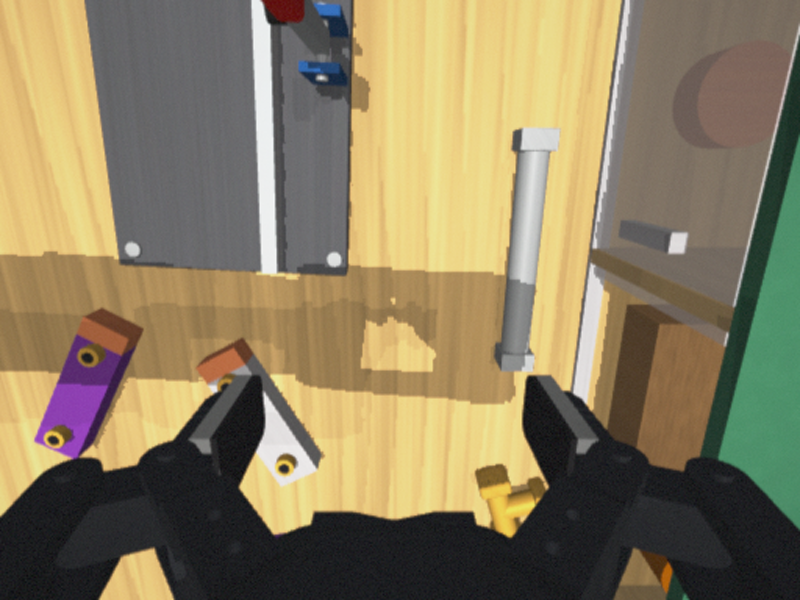

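The picture is unchanged because the call was refused: every row needs all the keys.

Call:
{"name": "servo_tool", "arguments": {
  "increments": [
    {"x": -29.6, "y": -23, "z": 20, "spin": 0, "claw": 62},
    {"x": -29.6, "y": -23, "z": 20, "spin": 0, "claw": 62},
    {"x": -29.6, "y": -23, "z": 20, "spin": 0, "claw": 62},
    {"x": -29.6, "y": -23, "z": 20, "spin": 0, "claw": 62},
    {"x": -29.6, "y": -23, "z": 20, "spin": 0, "claw": 62},
    {"x": 0, "y": 0, "z": 0, "spin": -0.145, "claw": 62},
    {"x": 0, "y": 0, "z": 0, "spin": -0.145, "claw": 62},
    {"x": 0, "y": 0, "z": 0, "spin": -0.145, "claw": 62},
    {"x": 0, "y": 0, "z": 0, "spin": 0, "claw": 62}
  ]
}}

```text
t: 1.32
eef_pos: [0.5099, -0.148, 0.3046]
ee_rot: [-180.0, -0.0, 114.8]
wrist_force: [1.0, 0.4, 0.1]
grip_width: 0.726
grip_force: 0.0
```

Run:
```python
from h import *
s=robot.observe(); print(s['t'],s['eef_pos'],s['ee_rot'],s['wrist_force'],s['grip_width'])
cv2.imwrite('pics/w2.png',cv2.resize(capture('wrist')[:,:,::-1],(800,600),interpolation=cv2.INTER_CUBIC))
```

```text
1.325 [ 0.50991154 -0.14800004  0.3045698 ] [-1.79989713e+02 -1.15887787e-02  1.14820957e+02] [1.04506125 0.36635168 0.08665373] 0.726187154282022
```

View pics/w2.png

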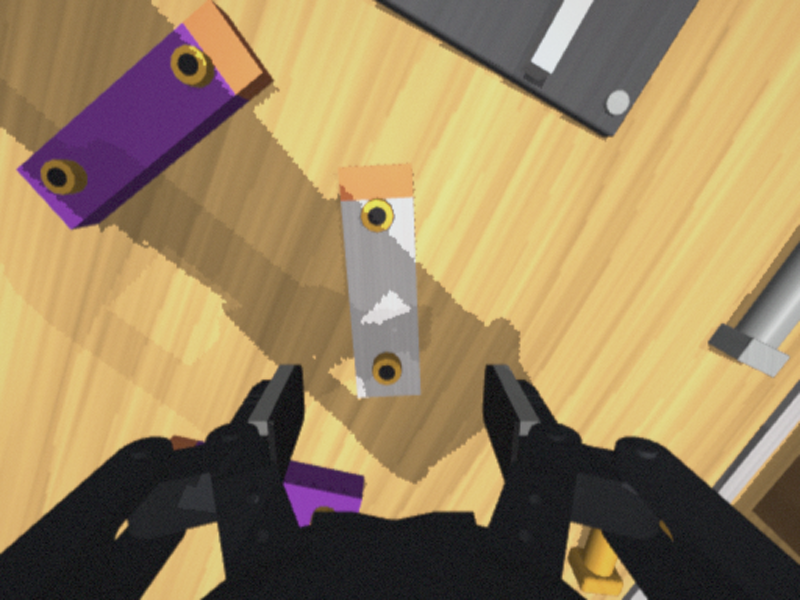

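The manifold lies centred between the fingers, with ports at (377,214) and (386,371). The nest's corner is at (610,136).

Run:
```python
from h import *
s=robot.observe(); np.set_printoptions(precision=4,suppress=True)
a=back('wrist',(377,214),.035);b=back('wrist',(386,371),.035)
d=(a-b)[:2];L=np.linalg.norm(d);u=d/L;c=(a+b)[:2]/2+.002*u
print(a,b,L,'yaw',np.degrees(np.arctan2(-u[0],u[1])),'c',c)
M=T(s['eef_pos'],s['ee_rot'])
print('tool delta mm',1000*(np.linalg.inv(M)@[*c,0,1])[:2])
print('corner',back('wrist',(610,136),.012), 'fence end', back('wrist',(530,70),.032),back('wrist',(549,75),.032))
```

```text
[ 0.4809 -0.1093  0.035 ] [ 0.5234 -0.1909  0.035 ] 0.0920613791100711 yaw 27.546532550955156 c [ 0.5012 -0.1483]
tool delta mm [ 3.2731 -8.0349]
corner [ 0.581  -0.0186  0.012 ] fence end [ 0.5205 -0.0141  0.032 ] [ 0.5301 -0.0121  0.032 ]
```

Call:
{"name": "servo_tool", "arguments": {
  "increments": [
    {"x": 3.3, "y": -8, "z": 0, "spin": -0.048, "claw": 62},
    {"x": 0, "y": 0, "z": 40, "spin": 0, "claw": 62},
    {"x": 0, "y": 0, "z": 40, "spin": 0, "claw": 62},
    {"x": 0, "y": 0, "z": 30, "spin": 0, "claw": 62},
    {"x": 0, "y": 0, "z": 14, "spin": 0, "claw": 62},
    {"x": 0, "y": 0, "z": 4, "spin": 0, "claw": 62},
    {"x": 0, "y": 0, "z": 0, "spin": 0, "claw": 62}
  ]
}}

```text
t: 2.25
eef_pos: [0.502, -0.1486, 0.1775]
ee_rot: [179.9, 0.1, 117.7]
wrist_force: [0.4, 0.5, -0.4]
grip_width: 0.725
grip_force: 0.0
```

Call:
{"name": "servo_tool", "arguments": {
  "increments": [
    {"x": 0, "y": 0, "z": 0, "spin": 0, "claw": 30},
    {"x": 0, "y": 0, "z": 0, "spin": 0, "claw": 30},
    {"x": 0, "y": 0, "z": 0, "spin": 0, "claw": 30},
    {"x": 0, "y": 0, "z": 0, "spin": 0, "claw": 30},
    {"x": 0, "y": 0, "z": 0, "spin": 0, "claw": 30}
  ],
  "force": 40
}}

```text
t: 2.88
eef_pos: [0.5025, -0.1488, 0.1783]
ee_rot: [179.9, 0.1, 117.7]
wrist_force: [-0.1, 0.7, 6.6]
grip_width: 0.458
grip_force: 43.1
```

Call:
{"name": "servo_tool", "arguments": {
  "increments": [
    {"x": 0, "y": 0, "z": -10, "spin": 0, "claw": 30},
    {"x": 0, "y": 0, "z": -30, "spin": 0, "claw": 30},
    {"x": 0, "y": 0, "z": -40, "spin": 0, "claw": 30},
    {"x": 0, "y": 0, "z": -15, "spin": 0.135, "claw": 30},
    {"x": 0, "y": 0, "z": 0, "spin": 0.135, "claw": 30},
    {"x": 0, "y": 0, "z": 0, "spin": 0.135, "claw": 30},
    {"x": 0, "y": 0, "z": 0, "spin": 0.134, "claw": 30},
    {"x": 30, "y": -6.4, "z": 0, "spin": 0, "claw": 30},
    {"x": 45, "y": -6.4, "z": 0, "spin": 0, "claw": 30}
  ],
  "force": 40
}}

```text
t: 4.0
eef_pos: [0.4919, -0.0726, 0.271]
ee_rot: [-179.9, -0.0, 86.6]
wrist_force: [0.1, 0.0, -2.3]
grip_width: 0.458
grip_force: 42.0
```

Call:
{"name": "servo_tool", "arguments": {
  "increments": [
    {"x": 45, "y": -6.4, "z": 0, "spin": 0, "claw": 30},
    {"x": 45, "y": -6.4, "z": 0, "spin": 0, "claw": 30},
    {"x": 45, "y": -6.4, "z": 0, "spin": 0, "claw": 30},
    {"x": 35, "y": -6.2, "z": 0, "spin": 0, "claw": 30},
    {"x": 20, "y": 0, "z": 0, "spin": 0, "claw": 30},
    {"x": 0, "y": 0, "z": 0, "spin": 0, "claw": 30},
    {"x": 0, "y": 0, "z": 0, "spin": 0, "claw": 30}
  ]
}}

```text
t: 4.88
eef_pos: [0.4775, 0.1179, 0.2712]
ee_rot: [-179.9, 0.1, 86.8]
wrist_force: [-0.7, -0.2, -3.0]
grip_width: 0.458
grip_force: 42.1
```

Run:
```python
from h import *
s=robot.observe(); print(s['t'],s['eef_pos'],s['ee_rot'],s['wrist_force'],s['grip_width'])
cv2.imwrite('pics/w3.png',cv2.resize(capture('wrist')[:,:,::-1],(800,600),interpolation=cv2.INTER_CUBIC))
```

```text
4.875 [0.47749685 0.11791107 0.27118014] [-1.79910898e+02  5.05504507e-02  8.67994688e+01] [-0.68145129 -0.21157419 -3.0453905 ] 0.45810203789514886
```

View pics/w3.png

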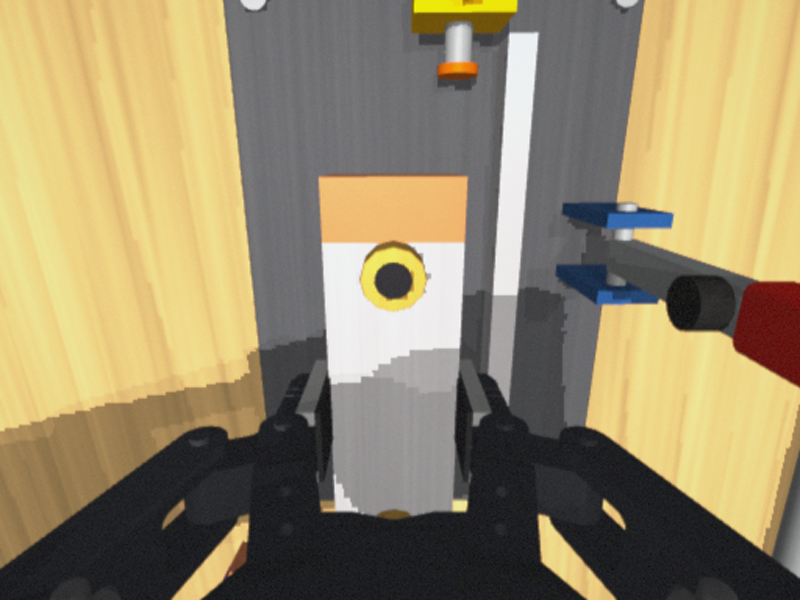

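The manifold is held square above the nest. The rod tip is at (458,72), the yellow block's face at row ~30, the fence's left edge runs (511,32) to (490,370), and the clamp arm stands at the right.

Run:
```python
from h import *
s=robot.observe(); np.set_printoptions(precision=4,suppress=True)
M=np.linalg.inv(T(s['eef_pos'],s['ee_rot']))
for k,uv,z in [('fL',(511,34),.032),('fL2',(495,295),.032),('fR',(538,34),.032),('fR2',(518,295),.032),('tipL',(438,70),.024),('tipR',(477,70),.024),('tipfront',(458,79),.024),('block',(458,31),.024),('blockR',(515,31),.012),('pin',(627,206),.05),('clampend',(700,302),.17)]:
    p=back('wrist',uv,z); print(k,p[:2],'tool',1000*(M@np.append(p,1))[:2])
```

```text
fL [0.5321 0.2385] tool [123.8781  47.8237]
fL2 [0.5268 0.1255] tool [10.7415 48.8983]
fR [0.5433 0.2379] tool [123.884   59.0286]
fR2 [0.5381 0.1249] tool [10.7557 60.1605]
tipL [0.5023 0.2281] tool [111.7866  18.6659]
tipR [0.5195 0.2271] tool [111.7972  35.8406]
tipfront [0.5111 0.224 ] tool [108.1896  27.6316]
block [0.5113 0.2428] tool [126.9657  26.8097]
blockR [0.5389 0.2442] tool [129.9774  54.2499]
pin [0.5779 0.1673] tool [55.3606 97.5111]
clampend [0.5301 0.1656] tool [50.8985 49.7148]
```

Call:
{"name": "servo_tool", "arguments": {
  "increments": [
    {"x": 15, "y": 0, "z": 0, "spin": -0.008, "claw": 30},
    {"x": 15, "y": 0, "z": 20, "spin": 0, "claw": 30},
    {"x": 0, "y": 0, "z": 25, "spin": 0, "claw": 30},
    {"x": 0, "y": 0, "z": 20, "spin": 0, "claw": 30},
    {"x": 0, "y": 0, "z": 10, "spin": 0, "claw": 30},
    {"x": 0, "y": 0, "z": 3, "spin": 0, "claw": 30},
    {"x": 0, "y": 0, "z": 0, "spin": 0, "claw": 30}
  ]
}}

```text
t: 5.8
eef_pos: [0.4801, 0.1484, 0.1942]
ee_rot: [180.0, -0.0, 87.2]
wrist_force: [0.4, -1.1, -2.4]
grip_width: 0.458
grip_force: 42.0
```

Call:
{"name": "servo_tool", "arguments": {
  "increments": [
    {"x": 0, "y": 0, "z": 1, "spin": 0, "claw": 30},
    {"x": 0, "y": 0, "z": 1, "spin": 0, "claw": 30},
    {"x": 0, "y": 0, "z": 0, "spin": 0, "claw": 30}
  ]
}}

```text
t: 6.18
eef_pos: [0.4797, 0.1483, 0.1919]
ee_rot: [180.0, -0.0, 87.2]
wrist_force: [0.6, 0.0, -2.4]
grip_width: 0.457
grip_force: 42.0
```

Call:
{"name": "servo_tool", "arguments": {
  "increments": [
    {"x": 0, "y": 0, "z": 1, "spin": 0, "claw": 30},
    {"x": 0, "y": 0, "z": 0.7, "spin": 0, "claw": 30},
    {"x": 0, "y": 0, "z": 0, "spin": 0, "claw": 30}
  ]
}}

```text
t: 6.55
eef_pos: [0.4797, 0.1484, 0.1903]
ee_rot: [-180.0, 0.0, 87.3]
wrist_force: [-2.2, -1.1, 1.8]
grip_width: 0.457
grip_force: 42.4
```

Call:
{"name": "servo_tool", "arguments": {
  "increments": [
    {"x": 0, "y": 0, "z": 0, "spin": 0, "claw": 52},
    {"x": 0, "y": 0, "z": 0, "spin": 0, "claw": 52},
    {"x": 0, "y": 0, "z": -5, "spin": 0, "claw": 52},
    {"x": 0, "y": 0, "z": -20, "spin": 0, "claw": 52},
    {"x": 0, "y": 0, "z": -35, "spin": 0, "claw": 52},
    {"x": 0, "y": -20, "z": 0, "spin": 0, "claw": 52},
    {"x": 0, "y": -27, "z": 0, "spin": 0, "claw": 52},
    {"x": 0, "y": 0, "z": 0, "spin": -0.1745, "claw": 52},
    {"x": 0, "y": 0, "z": 0, "spin": -0.1745, "claw": 52},
    {"x": 0, "y": 0, "z": 0, "spin": -0.1745, "claw": 52}
  ]
}}

```text
t: 7.8
eef_pos: [0.4327, 0.1506, 0.2505]
ee_rot: [179.9, 0.0, 117.6]
wrist_force: [-0.3, 0.8, -0.3]
grip_width: 0.61
grip_force: 0.0
```

Call:
{"name": "servo_tool", "arguments": {
  "increments": [
    {"x": 0, "y": 0, "z": 0, "spin": -0.1745, "claw": 52},
    {"x": 0, "y": 0, "z": 0, "spin": -0.1745, "claw": 52},
    {"x": 0, "y": 0, "z": 0, "spin": -0.1745, "claw": 52},
    {"x": 0, "y": 0, "z": 0, "spin": -0.1745, "claw": 52},
    {"x": 0, "y": 0, "z": 0, "spin": -0.1745, "claw": 52},
    {"x": 0, "y": 0, "z": 0, "spin": -0.1745, "claw": 52},
    {"x": 0, "y": 0, "z": 25, "spin": 0, "claw": 52},
    {"x": 0, "y": 0, "z": 22, "spin": 0, "claw": 52},
    {"x": 0, "y": 0, "z": 8, "spin": 0, "claw": 52},
    {"x": 0, "y": 0, "z": 0, "spin": 0, "claw": 52}
  ]
}}

```text
t: 9.05
eef_pos: [0.4326, 0.1505, 0.1949]
ee_rot: [-180.0, -0.0, 177.2]
wrist_force: [-0.6, 0.1, -0.5]
grip_width: 0.609
grip_force: 0.0
```

Call:
{"name": "servo_tool", "arguments": {
  "increments": [
    {"x": -10, "y": 0, "z": 0, "spin": 0, "claw": 52},
    {"x": -4, "y": 0, "z": 0, "spin": 0, "claw": 52},
    {"x": -4, "y": 0, "z": 0, "spin": 0, "claw": 52},
    {"x": -4, "y": 0, "z": 0, "spin": 0, "claw": 52},
    {"x": -4, "y": 0, "z": 0, "spin": 0, "claw": 52},
    {"x": -4, "y": 0, "z": 0, "spin": 0, "claw": 52},
    {"x": -4, "y": 0, "z": 0, "spin": 0, "claw": 52}
  ]
}}

```text
t: 9.93
eef_pos: [0.4672, 0.1489, 0.1948]
ee_rot: [180.0, 0.1, 177.2]
wrist_force: [-1.3, 0.9, -1.3]
grip_width: 0.61
grip_force: 0.8
```

Call:
{"name": "servo_tool", "arguments": {
  "increments": [
    {"x": -3, "y": 0, "z": 0, "spin": 0, "claw": 52},
    {"x": -2, "y": 0, "z": 0, "spin": 0, "claw": 52},
    {"x": 0, "y": 0, "z": 0, "spin": 0, "claw": 52}
  ]
}}

```text
t: 10.3
eef_pos: [0.472, 0.1487, 0.1951]
ee_rot: [180.0, 0.1, 177.2]
wrist_force: [-0.2, -0.1, -0.6]
grip_width: 0.61
grip_force: 0.3
```

Call:
{"name": "servo_tool", "arguments": {
  "increments": [
    {"x": -1.5, "y": 0, "z": 0, "spin": 0, "claw": 52},
    {"x": -1.5, "y": 0, "z": 0, "spin": 0, "claw": 52}
  ]
}}

```text
t: 10.55
eef_pos: [0.4741, 0.1486, 0.195]
ee_rot: [-180.0, -0.1, 177.2]
wrist_force: [-4.7, -0.3, 2.6]
grip_width: 0.61
grip_force: 2.2
```

Call:
{"name": "servo_tool", "arguments": {
  "increments": [
    {"x": -1.5, "y": 0, "z": 0, "spin": 0, "claw": 52}
  ]
}}

```text
t: 10.68
eef_pos: [0.476, 0.1485, 0.1951]
ee_rot: [-180.0, -0.0, 177.2]
wrist_force: [-3.2, 0.2, 1.4]
grip_width: 0.609
grip_force: 1.7
```

Call:
{"name": "servo_tool", "arguments": {
  "increments": [
    {"x": -1.5, "y": 0, "z": 0, "spin": 0, "claw": 52}
  ]
}}

```text
t: 10.8
eef_pos: [0.477, 0.1485, 0.1949]
ee_rot: [-180.0, -0.2, 177.2]
wrist_force: [-7.3, 1.6, 6.7]
grip_width: 0.611
grip_force: 3.9
```

Call:
{"name": "servo_tool", "arguments": {
  "increments": [
    {"x": -1, "y": 0, "z": 0, "spin": 0, "claw": 52}
  ]
}}

```text
t: 10.92
eef_pos: [0.4774, 0.1485, 0.1947]
ee_rot: [-180.0, -0.3, 177.2]
wrist_force: [-9.0, 1.3, 7.7]
grip_width: 0.61
grip_force: 4.6
```

Call:
{"name": "servo_tool", "arguments": {
  "increments": [
    {"x": -0.5, "y": 0, "z": 0, "spin": 0, "claw": 52}
  ]
}}

```text
t: 11.05
eef_pos: [0.4776, 0.1485, 0.1947]
ee_rot: [-180.0, -0.4, 177.2]
wrist_force: [-9.4, 0.9, 7.5]
grip_width: 0.609
grip_force: 5.0
```

Call:
{"name": "servo_tool", "arguments": {
  "increments": [
    {"x": 10, "y": 0, "z": 0, "spin": 0, "claw": 52},
    {"x": 0, "y": 0, "z": -25, "spin": 0, "claw": 30},
    {"x": 0, "y": 0, "z": -35, "spin": 0, "claw": 0},
    {"x": 0, "y": -20, "z": 0, "spin": 0, "claw": 0},
    {"x": -14, "y": -30, "z": 0, "spin": 0, "claw": 0},
    {"x": -14, "y": -30, "z": 0, "spin": 0, "claw": 0},
    {"x": -13, "y": -20, "z": 0, "spin": 0, "claw": 0},
    {"x": 0, "y": 0, "z": 25, "spin": 0, "claw": 0},
    {"x": 0, "y": 0, "z": 20, "spin": 0, "claw": 0},
    {"x": 0, "y": 0, "z": 10, "spin": 0, "claw": 0}
  ]
}}

```text
t: 12.3
eef_pos: [0.5053, 0.0467, 0.1992]
ee_rot: [-180.0, 0.1, 177.2]
wrist_force: [-1.3, 0.9, -0.0]
grip_width: -0.004
grip_force: 0.0
```

Run:
```python
from h import *
s=robot.observe(); print(s['t'],s['eef_pos'],s['ee_rot'],s['wrist_force'],s['grip_width'])
a=capture('scene')[130:230,250:370,::-1]; b=capture('side')[120:260,180:360,::-1]
f=lambda p:cv2.resize(p,(400,int(400*p.shape[0]/p.shape[1])),interpolation=cv2.INTER_CUBIC)
a=f(a);b=f(b);h=max(len(a),len(b));o=np.zeros((h,800,3),np.uint8);o[:len(a),:400]=a;o[:len(b),400:]=b
cv2.imwrite('pics/c2.png',o)
```

```text
12.3 [0.50531237 0.04670155 0.19917128] [-1.79983440e+02  5.75259080e-02  1.77220353e+02] [-1.33561629  0.87574098 -0.024719  ] -0.004423824617164523
```

View pics/c2.png

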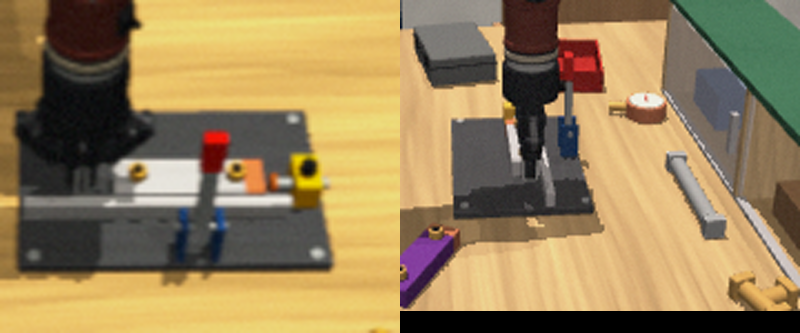

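The scene crop shows the manifold lying along the fence, with about 8 mm between its copper end at (262,175) and the orange tip at (278,182). The fingers stand behind its -y end.

Call:
{"name": "servo_tool", "arguments": {
  "increments": [
    {"x": 0, "y": 4, "z": 0, "spin": 0, "claw": 0},
    {"x": 0, "y": 3, "z": 0, "spin": 0, "claw": 0},
    {"x": 0, "y": 2, "z": 0, "spin": 0, "claw": 0},
    {"x": 0, "y": 2, "z": 0, "spin": 0, "claw": 0}
  ]
}}

```text
t: 12.9
eef_pos: [0.506, 0.0582, 0.2004]
ee_rot: [180.0, 0.0, 177.2]
wrist_force: [-0.1, 0.2, -0.4]
grip_width: -0.002
grip_force: 0.0
```

Call:
{"name": "servo_tool", "arguments": {
  "increments": [
    {"x": 0, "y": 2, "z": 0, "spin": 0, "claw": 0},
    {"x": 0, "y": 1, "z": 0, "spin": 0, "claw": 0},
    {"x": 0, "y": 1, "z": 0, "spin": 0, "claw": 0}
  ]
}}

```text
t: 13.28
eef_pos: [0.506, 0.062, 0.2]
ee_rot: [-180.0, -0.0, 177.2]
wrist_force: [0.4, -0.1, 0.1]
grip_width: -0.0
grip_force: 0.0
```

Call:
{"name": "servo_tool", "arguments": {
  "increments": [
    {"x": 0, "y": 1, "z": 0, "spin": 0, "claw": 0},
    {"x": 0, "y": 1, "z": 0, "spin": 0, "claw": 0}
  ]
}}

```text
t: 13.52
eef_pos: [0.5061, 0.064, 0.2]
ee_rot: [-180.0, -0.0, 177.2]
wrist_force: [-0.3, -0.6, 0.3]
grip_width: -0.002
grip_force: 0.0
```

Call:
{"name": "servo_tool", "arguments": {
  "increments": [
    {"x": 0, "y": 1, "z": 0, "spin": 0, "claw": 0},
    {"x": 0, "y": 1, "z": 0, "spin": 0, "claw": 0}
  ]
}}

```text
t: 13.78
eef_pos: [0.5062, 0.0658, 0.2]
ee_rot: [-179.9, -0.0, 177.3]
wrist_force: [0.6, -1.6, -0.3]
grip_width: 0.002
grip_force: 0.9
```

Call:
{"name": "servo_tool", "arguments": {
  "increments": [
    {"x": 0, "y": 1, "z": 0, "spin": 0, "claw": 0},
    {"x": 0, "y": 1, "z": 0, "spin": 0, "claw": 0}
  ]
}}

```text
t: 14.02
eef_pos: [0.5063, 0.0678, 0.2]
ee_rot: [-180.0, -0.0, 177.2]
wrist_force: [0.0, -2.1, -0.3]
grip_width: -0.001
grip_force: 0.8
```

Call:
{"name": "servo_tool", "arguments": {
  "increments": [
    {"x": 0, "y": 1, "z": 0, "spin": 0, "claw": 0},
    {"x": 0, "y": 1, "z": 0, "spin": 0, "claw": 0}
  ]
}}

```text
t: 14.28
eef_pos: [0.5064, 0.07, 0.2]
ee_rot: [-180.0, -0.0, 177.2]
wrist_force: [-0.3, -2.5, -0.8]
grip_width: -0.0
grip_force: 0.8
```

Call:
{"name": "servo_tool", "arguments": {
  "increments": [
    {"x": 0, "y": 1, "z": 0, "spin": 0, "claw": 0}
  ]
}}

```text
t: 14.4
eef_pos: [0.5064, 0.071, 0.2]
ee_rot: [-180.0, -0.0, 177.2]
wrist_force: [-0.1, -2.8, -0.5]
grip_width: -0.001
grip_force: 0.8
```

Call:
{"name": "servo_tool", "arguments": {
  "increments": [
    {"x": 0, "y": 0.7, "z": 0, "spin": 0, "claw": 0}
  ]
}}

```text
t: 14.52
eef_pos: [0.5064, 0.0717, 0.2]
ee_rot: [180.0, -0.0, 177.2]
wrist_force: [0.2, -2.5, 0.4]
grip_width: -0.001
grip_force: 0.8
```

Sliding takes about 2.5 N. I'll continue in small steps.

Call:
{"name": "servo_tool", "arguments": {
  "increments": [
    {"x": 0, "y": 0.7, "z": 0, "spin": 0, "claw": 0}
  ]
}}

```text
t: 14.65
eef_pos: [0.5065, 0.0724, 0.2]
ee_rot: [180.0, -0.0, 177.2]
wrist_force: [-0.4, -1.9, -0.5]
grip_width: -0.001
grip_force: 0.8
```

Call:
{"name": "servo_tool", "arguments": {
  "increments": [
    {"x": 0, "y": 0.7, "z": 0, "spin": 0, "claw": 0}
  ]
}}

```text
t: 14.78
eef_pos: [0.5065, 0.0731, 0.2]
ee_rot: [180.0, -0.0, 177.2]
wrist_force: [0.3, -1.9, 0.3]
grip_width: -0.004
grip_force: 0.8
```

Call:
{"name": "servo_tool", "arguments": {
  "increments": [
    {"x": 0, "y": 0.5, "z": 0, "spin": 0, "claw": 0}
  ]
}}

```text
t: 14.9
eef_pos: [0.5065, 0.0736, 0.2]
ee_rot: [-180.0, -0.0, 177.2]
wrist_force: [-0.5, -2.0, -0.8]
grip_width: 0.001
grip_force: 0.8
```

Call:
{"name": "servo_tool", "arguments": {
  "increments": [
    {"x": 0, "y": 0.5, "z": 0, "spin": 0, "claw": 0}
  ]
}}

```text
t: 15.02
eef_pos: [0.5066, 0.0741, 0.2]
ee_rot: [180.0, -0.0, 177.2]
wrist_force: [-0.2, -1.8, -0.5]
grip_width: 0.001
grip_force: 0.7
```

Call:
{"name": "servo_tool", "arguments": {
  "increments": [
    {"x": 0, "y": 0.5, "z": 0, "spin": 0, "claw": 0}
  ]
}}

```text
t: 15.15
eef_pos: [0.5066, 0.0745, 0.2]
ee_rot: [-180.0, -0.0, 177.2]
wrist_force: [0.7, -1.8, 0.6]
grip_width: -0.003
grip_force: 0.7
```

Call:
{"name": "servo_tool", "arguments": {
  "increments": [
    {"x": 0, "y": 0.5, "z": 0, "spin": 0, "claw": 0}
  ]
}}

```text
t: 15.28
eef_pos: [0.5066, 0.0749, 0.2]
ee_rot: [-180.0, -0.0, 177.3]
wrist_force: [0.3, -3.5, -1.2]
grip_width: -0.002
grip_force: 1.6
```

Call:
{"name": "servo_tool", "arguments": {
  "increments": [
    {"x": 0, "y": 0.5, "z": 0, "spin": 0, "claw": 0}
  ]
}}

```text
t: 15.4
eef_pos: [0.5066, 0.0751, 0.2]
ee_rot: [-179.9, -0.0, 177.3]
wrist_force: [0.0, -5.8, -0.1]
grip_width: 0.002
grip_force: 2.5
```

Call:
{"name": "servo_tool", "arguments": {
  "increments": [
    {"x": 0, "y": 0.5, "z": 0, "spin": 0, "claw": 0}
  ]
}}

```text
t: 15.52
eef_pos: [0.5066, 0.0754, 0.2]
ee_rot: [-179.9, -0.0, 177.3]
wrist_force: [-0.9, -7.1, -0.8]
grip_width: 0.002
grip_force: 3.2
```

Run:
```python
from h import *
s=robot.observe(); print(s['t'],s['eef_pos'],s['wrist_force'])
a=capture('scene')[150:210,280:370,::-1]
cv2.imwrite('pics/c3.png',cv2.resize(a,(800,533),interpolation=cv2.INTER_CUBIC))
```

```text
15.525 [0.50663349 0.07535553 0.19995455] [-0.93981291 -7.11872574 -0.7502875 ]
```

View pics/c3.png

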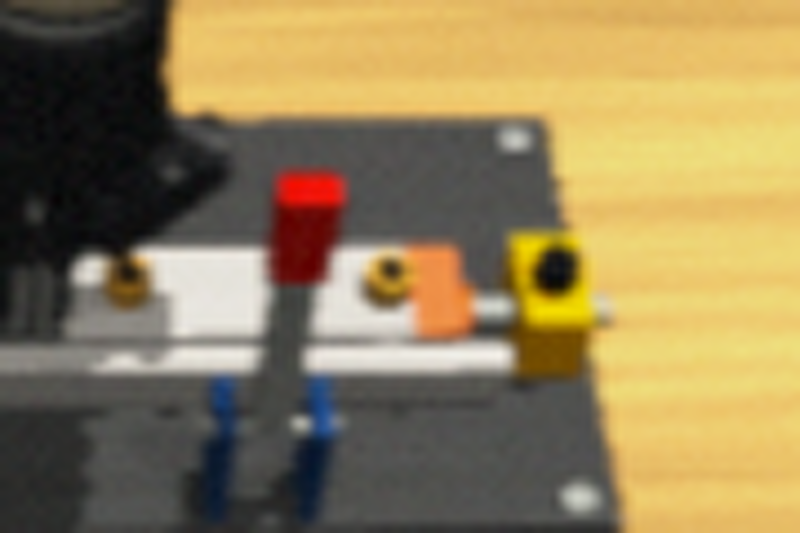

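The copper end sits against the orange tip at (465,300). The push force rose from 1.8 to 7 N with the motion stalled, so it is in contact. Next I'll re-seat it lightly against the fence.

Call:
{"name": "servo_tool", "arguments": {
  "increments": [
    {"x": 0, "y": -12, "z": 0, "spin": 0, "claw": 0},
    {"x": 0, "y": 0, "z": -25, "spin": 0, "claw": 0},
    {"x": 0, "y": 0, "z": -35, "spin": 0, "claw": 52},
    {"x": 20, "y": 30, "z": 0, "spin": 0, "claw": 52},
    {"x": 23, "y": 30, "z": 0, "spin": 0, "claw": 52},
    {"x": 0, "y": 33, "z": 0, "spin": 0, "claw": 52},
    {"x": 0, "y": 0, "z": 25, "spin": 0, "claw": 52},
    {"x": 0, "y": 0, "z": 25, "spin": 0, "claw": 52},
    {"x": 0, "y": 0, "z": 14, "spin": 0, "claw": 52},
    {"x": 0, "y": 0, "z": 0, "spin": 0, "claw": 52}
  ]
}}

```text
t: 16.82
eef_pos: [0.467, 0.1588, 0.195]
ee_rot: [-180.0, -0.2, 177.2]
wrist_force: [-0.5, 0.1, 0.8]
grip_width: 0.605
grip_force: 0.0
```

Call:
{"name": "servo_tool", "arguments": {
  "increments": [
    {"x": -4, "y": 0, "z": 0, "spin": 0, "claw": 52},
    {"x": -3, "y": 0, "z": 0, "spin": 0, "claw": 52},
    {"x": -1, "y": 0, "z": 0, "spin": 0, "claw": 52},
    {"x": -1, "y": 0, "z": 0, "spin": 0, "claw": 52}
  ]
}}

```text
t: 17.32
eef_pos: [0.4766, 0.1586, 0.1963]
ee_rot: [180.0, -0.0, 177.2]
wrist_force: [-0.9, 0.2, 0.5]
grip_width: 0.607
grip_force: 0.8
```

Call:
{"name": "servo_tool", "arguments": {
  "increments": [
    {"x": -1, "y": 0, "z": 0, "spin": 0, "claw": 52}
  ]
}}

```text
t: 17.45
eef_pos: [0.4771, 0.1586, 0.196]
ee_rot: [-180.0, -0.1, 177.2]
wrist_force: [-3.0, 0.9, 2.0]
grip_width: 0.611
grip_force: 1.9
```

Call:
{"name": "servo_tool", "arguments": {
  "increments": [
    {"x": -0.7, "y": 0, "z": 0, "spin": 0, "claw": 52}
  ]
}}

```text
t: 17.58
eef_pos: [0.4774, 0.1586, 0.1957]
ee_rot: [-180.0, -0.2, 177.2]
wrist_force: [-5.5, 0.4, 4.7]
grip_width: 0.611
grip_force: 2.6
```

Call:
{"name": "servo_tool", "arguments": {
  "increments": [
    {"x": -0.7, "y": 0, "z": 0, "spin": 0, "claw": 52}
  ]
}}

```text
t: 17.7
eef_pos: [0.4777, 0.1586, 0.1956]
ee_rot: [-180.0, -0.3, 177.2]
wrist_force: [-6.9, 0.6, 5.8]
grip_width: 0.611
grip_force: 3.5
```

Call:
{"name": "servo_tool", "arguments": {
  "increments": [
    {"x": -0.7, "y": 0, "z": 0, "spin": 0, "claw": 52}
  ]
}}

```text
t: 17.82
eef_pos: [0.478, 0.1586, 0.1955]
ee_rot: [-180.0, -0.4, 177.2]
wrist_force: [-8.7, 1.2, 6.4]
grip_width: 0.614
grip_force: 4.0
```

The manifold is seated against both. Now I'll swing the clamp: retract, then go over behind the red handle with the fingers shut.

Call:
{"name": "servo_tool", "arguments": {
  "increments": [
    {"x": 10, "y": 0, "z": 0, "spin": 0, "claw": 52},
    {"x": 5, "y": 0, "z": -45, "spin": 0, "claw": 52},
    {"x": 0, "y": 0, "z": -50, "spin": 0, "claw": 0},
    {"x": 0, "y": 0, "z": -50, "spin": 0, "claw": 0},
    {"x": 0, "y": 0, "z": -45, "spin": 0, "claw": 0},
    {"x": -30, "y": -7, "z": 0, "spin": 0, "claw": 0},
    {"x": -40, "y": 0, "z": 0, "spin": 0, "claw": 0},
    {"x": -40, "y": 0, "z": 0, "spin": 0, "claw": 0},
    {"x": -29, "y": 0, "z": 0, "spin": 0, "claw": 0},
    {"x": 0, "y": 0, "z": 0, "spin": 0, "claw": 0}
  ]
}}

```text
t: 19.08
eef_pos: [0.6046, 0.145, 0.3857]
ee_rot: [-180.0, 0.1, 177.2]
wrist_force: [0.0, 0.5, -0.4]
grip_width: 0.001
grip_force: 0.0
```

Run:
```python
from h import *
s=robot.observe(); print(s['t'],s['eef_pos'],s['ee_rot'],s['wrist_force'],s['grip_width'])
a=capture('wrist')[:,:,::-1]
cv2.imwrite('pics/w4.png',cv2.resize(a,(800,600),interpolation=cv2.INTER_CUBIC))
```

```text
19.075 [0.60461947 0.14497833 0.38572571] [-1.79988957e+02  9.50819634e-02  1.77174381e+02] [ 0.01511048  0.47542515 -0.4158883 ] 0.0007210862470075163
```

View pics/w4.png

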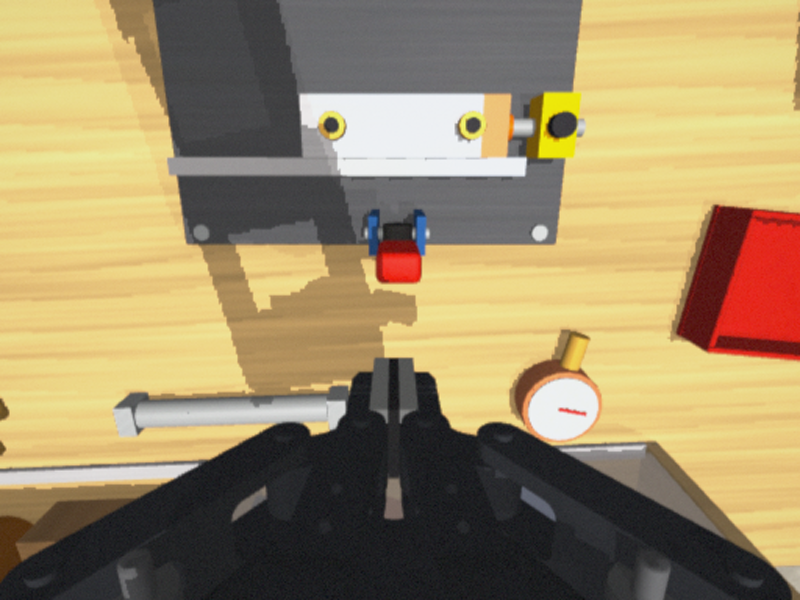

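The manifold is flush against the fence and the orange tip. The handle top is at (399,265) and the fingers point at column 393, behind it.

Run:
```python
from h import *
s=robot.observe(); M=np.linalg.inv(T(s['eef_pos'],s['ee_rot'])); np.set_printoptions(precision=1,suppress=True)
for k,uv,z in [('htop',(399,265),.17),('hback',(399,283),.168),('pinL',(370,233),.05),('pinR',(428,233),.05),('fence face',(440,158),.032)]:
    print(k,1000*(M@np.append(back('wrist',uv,z),1))[:2])
```

```text
htop [33.7  1.1]
hback [25.3  1.2]
pinL [ 28.9 -17.2]
pinR [28.9 22.7]
fence face [78.3 31.2]
```

Call:
{"name": "servo_tool", "arguments": {
  "increments": [
    {"x": 0, "y": 1.5, "z": 30, "spin": 0, "claw": 0},
    {"x": 0, "y": 0, "z": 28, "spin": 0, "claw": 0},
    {"x": 6, "y": 0, "z": 0, "spin": 0, "claw": 0},
    {"x": 6, "y": 0, "z": 0, "spin": 0, "claw": 0},
    {"x": 4, "y": 0, "z": 0, "spin": 0, "claw": 0},
    {"x": 4, "y": 0, "z": 0, "spin": 0, "claw": 0}
  ]
}}

```text
t: 19.88
eef_pos: [0.5836, 0.148, 0.3299]
ee_rot: [180.0, 0.2, 177.2]
wrist_force: [1.6, -0.3, 0.7]
grip_width: 0.002
grip_force: 0.7
```

Call:
{"name": "servo_tool", "arguments": {
  "increments": [
    {"x": 4, "y": 0, "z": 0, "spin": 0, "claw": 0},
    {"x": 6, "y": 0, "z": 1, "spin": 0, "claw": 0},
    {"x": 7, "y": 0, "z": 1, "spin": 0, "claw": 0}
  ]
}}

```text
t: 20.25
eef_pos: [0.566, 0.1488, 0.3262]
ee_rot: [180.0, 0.0, 177.2]
wrist_force: [1.0, -0.2, 1.5]
grip_width: -0.002
grip_force: 0.7
```

Call:
{"name": "servo_tool", "arguments": {
  "increments": [
    {"x": 8.5, "y": 0, "z": 2, "spin": 0, "claw": 0},
    {"x": 8.5, "y": 0, "z": 3, "spin": 0, "claw": 0},
    {"x": 8, "y": 0, "z": 3.3, "spin": 0, "claw": 0},
    {"x": 7.5, "y": 0, "z": 4.3, "spin": 0, "claw": 0},
    {"x": 7.3, "y": 0, "z": 4.9, "spin": 0, "claw": 0},
    {"x": 7, "y": 0, "z": 5.3, "spin": 0, "claw": 0}
  ]
}}

```text
t: 21.0
eef_pos: [0.519, 0.151, 0.3027]
ee_rot: [180.0, -0.0, 177.2]
wrist_force: [0.7, -0.0, 0.7]
grip_width: 0.001
grip_force: 0.6
```

Call:
{"name": "servo_tool", "arguments": {
  "increments": [
    {"x": 6.3, "y": 0, "z": 6, "spin": 0, "claw": 0},
    {"x": 5.8, "y": 0, "z": 6.6, "spin": 0, "claw": 0},
    {"x": 5.2, "y": 0, "z": 7, "spin": 0, "claw": 0},
    {"x": 4.5, "y": 0, "z": 7.5, "spin": 0, "claw": 0},
    {"x": 3.9, "y": 0, "z": 7.9, "spin": 0, "claw": 0},
    {"x": 3.3, "y": 0, "z": 8.1, "spin": 0, "claw": 0}
  ]
}}

```text
t: 21.75
eef_pos: [0.4903, 0.1524, 0.2594]
ee_rot: [-180.0, -0.0, 177.2]
wrist_force: [-1.7, 0.2, 0.8]
grip_width: -0.002
grip_force: 0.6
```

Call:
{"name": "servo_tool", "arguments": {
  "increments": [
    {"x": 2, "y": 0, "z": 7, "spin": 0, "claw": 0},
    {"x": 1, "y": 0, "z": 5, "spin": 0, "claw": 0},
    {"x": 1, "y": 0, "z": 4, "spin": 0, "claw": 0},
    {"x": 0, "y": 0, "z": 3, "spin": 0, "claw": 0}
  ]
}}

```text
t: 22.25
eef_pos: [0.4866, 0.1526, 0.2409]
ee_rot: [-180.0, -0.0, 177.2]
wrist_force: [-0.3, -0.5, 0.8]
grip_width: -0.001
grip_force: 0.5
```

Call:
{"name": "servo_tool", "arguments": {
  "increments": [
    {"x": 0, "y": 0, "z": 2, "spin": 0, "claw": 0},
    {"x": 0, "y": 0, "z": 1, "spin": 0, "claw": 0}
  ]
}}

```text
t: 22.5
eef_pos: [0.4867, 0.1526, 0.2381]
ee_rot: [180.0, 0.0, 177.2]
wrist_force: [-1.0, -0.5, 1.0]
grip_width: -0.002
grip_force: 0.5
```

Call:
{"name": "servo_tool", "arguments": {
  "increments": [
    {"x": 0, "y": 0, "z": 1, "spin": 0, "claw": 0},
    {"x": 0, "y": 0, "z": 1, "spin": 0, "claw": 0}
  ]
}}

```text
t: 22.75
eef_pos: [0.4867, 0.1526, 0.2362]
ee_rot: [180.0, 0.0, 177.2]
wrist_force: [-0.2, -0.2, 1.0]
grip_width: 0.003
grip_force: 0.5
```

Call:
{"name": "servo_tool", "arguments": {
  "increments": [
    {"x": 0, "y": 0, "z": 1, "spin": 0, "claw": 0},
    {"x": 0, "y": 0, "z": 1, "spin": 0, "claw": 0}
  ]
}}

```text
t: 23.0
eef_pos: [0.4866, 0.1526, 0.2341]
ee_rot: [180.0, -0.0, 177.2]
wrist_force: [-0.6, -1.7, 1.1]
grip_width: 0.003
grip_force: 0.5
```

Call:
{"name": "servo_tool", "arguments": {
  "increments": [
    {"x": 0, "y": 0, "z": 1, "spin": 0, "claw": 0},
    {"x": 0, "y": 0, "z": 1, "spin": 0, "claw": 0}
  ]
}}

```text
t: 23.25
eef_pos: [0.4866, 0.1526, 0.232]
ee_rot: [180.0, -0.0, 177.2]
wrist_force: [-0.9, 0.0, 0.3]
grip_width: 0.001
grip_force: 0.5
```

Call:
{"name": "servo_tool", "arguments": {
  "increments": [
    {"x": 0, "y": 0, "z": 1, "spin": 0, "claw": 0},
    {"x": 0, "y": 0, "z": 0, "spin": 0, "claw": 0}
  ]
}}

```text
t: 23.5
eef_pos: [0.4867, 0.1525, 0.231]
ee_rot: [-180.0, 0.0, 177.2]
wrist_force: [0.6, -0.5, 0.3]
grip_width: -0.002
grip_force: 0.0
```

Call:
{"name": "servo_tool", "arguments": {
  "increments": [
    {"x": 0, "y": 0, "z": 0.7, "spin": 0, "claw": 0},
    {"x": 0, "y": 0, "z": 0.7, "spin": 0, "claw": 0}
  ]
}}

```text
t: 23.75
eef_pos: [0.4869, 0.1526, 0.2304]
ee_rot: [-180.0, -0.0, 177.2]
wrist_force: [-1.9, -1.2, 8.6]
grip_width: 0.0
grip_force: 4.1
```

Call:
{"name": "servo_tool", "arguments": {
  "increments": [
    {"x": 0, "y": 0, "z": 0.7, "spin": 0, "claw": 0}
  ]
}}

```text
t: 23.88
eef_pos: [0.487, 0.1526, 0.2304]
ee_rot: [-180.0, -0.0, 177.2]
wrist_force: [-5.2, -1.6, 13.0]
grip_width: -0.0
grip_force: 6.2
```

Call:
{"name": "servo_tool", "arguments": {
  "increments": [
    {"x": 0, "y": 0, "z": 0.7, "spin": 0, "claw": 0}
  ]
}}

```text
t: 24.0
eef_pos: [0.4871, 0.1527, 0.2303]
ee_rot: [-180.0, -0.1, 177.2]
wrist_force: [-6.2, -0.9, 15.3]
grip_width: 0.002
grip_force: 8.3
```

The clamp bottomed out at the height expected for fully down (57 mm). Back off and check.

Call:
{"name": "servo_tool", "arguments": {
  "increments": [
    {"x": 0, "y": 0, "z": -4, "spin": 0, "claw": 0},
    {"x": 0, "y": 0, "z": -20, "spin": 0, "claw": 0},
    {"x": 0, "y": 0, "z": -50, "spin": 0, "claw": 0},
    {"x": 0, "y": 0, "z": -50, "spin": 0, "claw": 0},
    {"x": 0, "y": -40, "z": -20, "spin": 0, "claw": 0},
    {"x": 0, "y": -45, "z": 0, "spin": 0, "claw": 0},
    {"x": 0, "y": -45, "z": 0, "spin": 0, "claw": 0},
    {"x": 0, "y": 0, "z": 0, "spin": 0, "claw": 0}
  ]
}}

```text
t: 25.0
eef_pos: [0.4802, 0.0205, 0.3722]
ee_rot: [-180.0, 0.0, 177.0]
wrist_force: [0.4, -0.6, 0.4]
grip_width: 0.002
grip_force: 0.0
```

Run:
```python
from h import *
s=robot.observe(); print(s['t'],s['eef_pos'],s['wrist_force'])
f=lambda p,w:cv2.resize(p,(w,int(w*p.shape[0]/p.shape[1])),interpolation=cv2.INTER_CUBIC)
a=f(capture('scene')[140:220,240:370,::-1],800)
b=f(capture('side')[120:260,180:360,::-1],400)[:,:]
o=a; cv2.imwrite('pics/c4.png',o)
```

```text
25.0 [0.48022591 0.02047666 0.37223764] [ 0.41623148 -0.64823425  0.38518124]
```

View pics/c4.png

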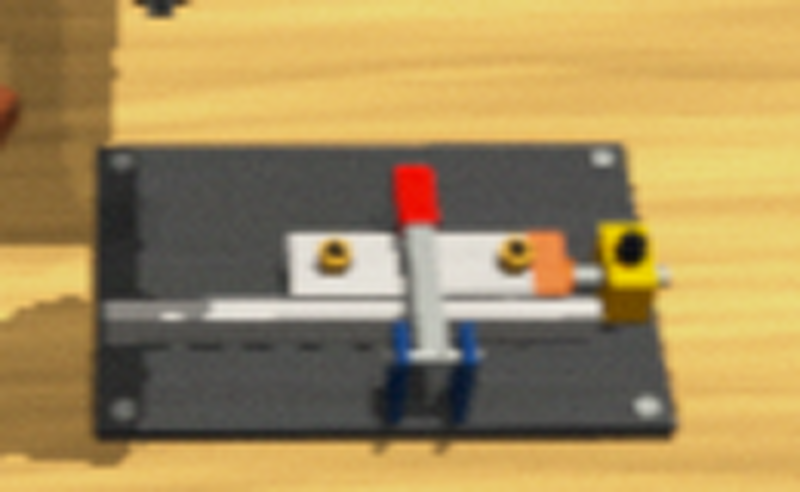

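The clamp is down across the manifold, with its handle at (415,195). The manifold sits flush against the fence and the rod tip at (570,272). Handing in.

```bash
python3 -c "
from rig import robot
print(robot.job_done())"
```

```text
the job is handed in; nothing more can be done
None
```

The manifold lies in the nest, ports up, against both the rear fence and the stop rod tip; the pushes peaked at about 7 N on the rod and 9 N on the fence. The clamp is fully down on it, and I handed the job in at about 25 s.

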